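Open a push-and-turn cleaner bottle one-handed

ROBOT

A 6-joint arm with a two-finger parallel gripper is mounted at the origin on the work surface. World frame = base frame: x ahead of the robot, y to its left, z up, the work surface at z = 0. Lengths are in m, angles in rad, forces in N, time in s.
With the tool pointing down it reaches from about 0.3 to 1 m from the base axis. Payload 5.1 kg.
Tool frame: the origin (TCP) lies between the finger pads; the fingertips stand env.tips_ahead ahead of it and the grasp point (between the pads) lies 2 mm behind it (env.tips_ahead is the distance from the TCP to the fingertips, in m); z points along the fingers, y is the line along which they close (so a half turn about z gives the same grasp; the last joint's range is limited). The gripper opens to 95 mm and grips with 3 to 60 N. Pads are 20 mm wide; open, the fingers measure 119 mm over their backs; the gripper's body (75 mm by 180 mm) begins 59 mm behind the grasp point.
Start: joints at [1.117, 0.124, 1.65, -0, 1.367, -0.083], TCP at [0.236, 0.606, 0.232] pointing down, gripper open.
Joint ranges: [-2.61, 2.61], [-1.02, 2.33], [0.03, 2.71], [-1.35, 4.49], [0.32, 2.68], [-2.91, 2.91]. Speed limits (rad/s): [2.57, 2.57, 3.14, 3.14, 3.14, 3.14].

INTERFACE

Orientations are given as a rotation vector (axis times angle).
In Python, from station import env, capture gives the robot as it stands.
- The arm moves only by the tool step_arm, never from a script. Its arguments are lists of equal length, an entry for each row: "slide": the shift along the tool's x, y, z in mm, a list of three; "yaw": the turn about the tool's z in degrees; "claw": the closure, from 0 (fully open) to 1 (shut). In form: {"slide": [[tx, ty, tz], ...], "yaw": [yaw, ...], "claw": [claw, ...]}. A call has 1 to 12 rows; each row shifts and turns the commanded pose from where the row before left it, along the tool's axes as they then stand; what a row does not reach is not made up. A row lasts 1/8 s, in which the tool goes at most 62.5 mm and 10.7 degrees, less where a joint would pass 70% of its speed; a pose out of reach is approached as far as the arm can. A call is refused whole if a number of a shift passes 62.5 or a number of a turn 10.7, either way. A call with a gripper value outside its range is refused whole. The fingers move at their own pace and stop on an object; "force" is the grip in N (left out, the last holds). Time passes only in rows, so rows that do not move let the fingers close. It gives the time, the measured TCP pose, the force, the opening and the grip force at its end, in the units of the state.
- env.get_obs(): the state, without advancing time (a new reading comes with each control period).
- capture(name): name is "scene" or "top"; returns a dict with "pixels" (384x512x3 uint8, red, green, blue), "z_map" (384x512 float32, m along the optical axis (not along the pixel's ray), 0 where there is no reading), "fx", "fy", "cx", "cy" (pixels), "dist" ([k1, k2, p1, p2, k3] as OpenCV has them; the pictures are not rectified), "extrinsics" (4x4, takes a point from camera to world coordinates). Camera axes: x right, y up, looking along -z (the intrinsics and any distortion apply to the point x, -y, -z); pixel columns grow to the right and rows downward; lengths in m; the calibration is good to about 2 mm. A picture is of the moment at which its call begins.
- env.finish_job(): hands the job in; it is judged then, once.
The state is a dict: "time": time; "qpos": joint angles; "qd": joint speeds; "effort": joint torques, N m; "eef_pos": TCP position; "tcp_rot": TCP orientation; "force": force on the tool from outside, world axes, zero at the start; "torque": the same for the moment, N m; "opening": opening from 0.0 (shut) to 1.0 (fully open); "grip_force": force on a finger pad.
Only numpy, scipy, OpenCV 4.12 (cv2) and the standard library are available. Lean on these libraries where they do the work, as an engineer would, in place of code of your own. Each camera call takes 0.05 s, during which the arm holds its last target. There are 200 camera calls.

TASK

Slide the square cleaner bottle into the wooden opening stand and keep it pressed against the back stop until the sprung catch has come fully out behind it. Then press the push-and-turn cap down, twist it anticlockwise (seen from above) until it is free, and lift it straight up. Finish while holding the cap in the gripper, level and still, 6 to 10 cm above where it sat, over the bottle, which stays caught in the stand; leave the mug, the jar and the soap dish alone.

Things in the scene. Friction and masses are not known exactly. Their poses are not given: they have to be found in the camera images.
- bottle: White square cleaner bottle, 0.4 to 0.65 kg, standing loose on the counter with the cap locked on its neck. Body 60 x 60 mm in section, flat shoulder 110 mm above the counter. Origin: centre of its underside; x and y square to its faces, z up. All four sides are alike and any side may face the stop. Pinched by its sides it pitches easily about the line of the fingers: push it with a finger behind.
- cap: Grey ribbed round push-and-turn cap on the bottle, 44 mm in diameter, 32 mm tall, 30 g. Origin: centre of its lower rim, z up along its axis. Locked, the rim is 117 mm above the bottle's underside (7 mm above the shoulder), the top 149 mm, and its x axis is along the bottle's x (3 degrees of play). A spring in the neck pushes it up with 6 N locked, 9 N fully down.
- cap_top (a point): Centre of the cap's top. The cap locks unless pressed: pressed down at least 4 mm (hard stop at 6.5 mm) it turns anticlockwise seen from above. From 35 to 64 degrees from locked (aim for 50; hard stop at 64) its lugs meet the gaps in the neck and it lifts straight off. Not pressed, it neither turns nor comes off.
- stand: Light wooden stand fixed to the counter: a bay open towards the robot, walls 60 mm high. Origin: on the counter, where the centre of the bottle's underside comes when the bottle touches the back stop, midway between the guides; x is the direction in which the bottle is pushed in, y to the left of that, z up. Inner faces of the guides at y = +33 and -33 mm.
- stand_mouth (a point): Middle of the bay's mouth on the counter, at x = -87 mm in the stand's frame. The left guide runs from x = -60 mm to the stop, with a flare in front of it from the mouth on. The right guide begins at x = -26 mm; before it, on the right, are the catch and its housing, x = -73 to -23 mm, out to y = -82 mm, with a knob out to y = -102 mm; all up to 60 mm high.
- backstop: Wooden cross wall of the stand, 86 mm wide, 60 mm high, with a thin dark pad; the stand's far end. Origin as stand; its face is at x = +30 mm in the stand's frame.
- catch (a joint): Steel sprung catch at the bay's right front, sliding along the stand's y. 0 = fully out into the bay (as it starts), 0.017 m = pushed fully in. The bottle pushes it aside by its slanted front (4 to 10 N of push; damped: go at about 0.03 m/s). Once the bottle is within about 3 mm of the back stop it springs out behind it in about 0.2 s.
- catch_nose (a point): Inner rear corner of the catch, at x = -33, y = -20 mm in the stand's frame, 44 mm above the counter, when out. It lies 3 mm behind the rear face of a bottle that is fully home.
- mug: White mug, 80 mm wide, 90 mm tall; origin at the centre of its underside. Leave it alone.
- jar: Round glass jar with a steel lid, 72 mm wide, 100 mm tall; origin at the centre of its underside. Leave it alone.
- soapdish: White dish 110 x 80 mm with a scouring sponge in it, 43 mm tall; origin at the centre of its underside. Leave it alone.

How it is judged:
By the outcome, as a careful person would: the job done as asked, in the order asked, and still so for the second after the job is handed in, while the arm keeps its last pose, push and grip.
It also fails if it takes over 61 s, if anything falls off the work surface, if the arm or the gripper's body presses on something with over 40 N, if the wrist force passes 120 N, or if a joint passes its speed limit or range.

## Working session

There is one attempt and no reset: what is moved stays moved. The work goes in short steps, Python scripts to look and compute and a tool call to move; the robot and the scene stay as the last step left them, time stands still between calls to the robot, and variables do not carry over. Pictures are saved under pics/ and viewed, at most 10 in all, crops included, and the job is handed in when it is done.

Besides the shell and the picture viewer there is one more tool, called after "Call:" as name(argument=value, ...), one argument or row to a line, values as JSON. step_arm: Moves the arm, as the interface text tells. Its arguments: {"type":"object","properties":{"slide":{"type":"array","items":{"type":"array","items":{"type":"number"}}},"yaw":{"type":"array","items":{"type":"number"}},"claw":{"type":"array","items":{"type":"number"}},"force":{"type":"number"}},"required":["slide","yaw","claw"]}

```bash
ls; mkdir -p pics; python3 - <<'E'
from station import env,capture
import cv2,numpy as np
o=env.get_obs();print(o,env.tips_ahead)
for n in("scene","top"):
    c=capture(n);cv2.imwrite(f"pics/{n}0.png",c["pixels"][...,::-1]);np.savez(f"{n}0.npz",**c)
    print(n,c["fx"],c["fy"],c["cx"],c["cy"],c["dist"],c["extrinsics"].round(4).tolist())
E
```

```text
pics
{'time': 0.0, 'qpos': array([ 1.11738953e+00,  1.24472740e-01,  1.65165473e+00, -1.05025413e-06,
        1.36748760e+00, -8.25943816e-02]), 'qd': array([ 0.00080895,  0.00070776, -0.00045691,  0.00208895, -0.00017427,
        0.00029848]), 'effort': array([-9.48063644e-04, -4.17596269e+01, -3.59935784e+01,  7.73613760e-02,
        4.91008151e-02, -1.39869776e-04]), 'eef_pos': array([0.23530312, 0.60527231, 0.23041935]), 'tcp_rot': array([-5.79040246e-01, -3.08722351e+00,  3.06331192e-03]), 'force': array([-0.41170718, -0.5613297 , -0.24275769]), 'torque': array([ 0.00191479, -0.02159388,  0.03351686]), 'grip_force': 0.0, 'opening': 0.9975027423162014} 0.017
scene 387.4204301781879 387.4204301781879 256.10305296150347 190.9308663761066 [-0.0796826  0.         0.         0.         0.       ] [[0.3924, -0.5276, 0.7535, 1.2344], [0.9198, 0.221, -0.3243, -0.2867], [0.0046, 0.8203, 0.572, 0.6476], [0.0, 0.0, 0.0, 1.0]]
top 364.1635986893817 364.1635986893817 260.3437324133625 189.12303155499265 [-0.10057016  0.          0.          0.          0.        ] [[0.0188, 0.9947, -0.1006, 0.4359], [-0.9998, 0.019, 0.0011, -0.0162], [0.003, 0.1006, 0.9949, 1.024], [0.0, 0.0, 0.0, 1.0]]
```

View pics/scene0.png

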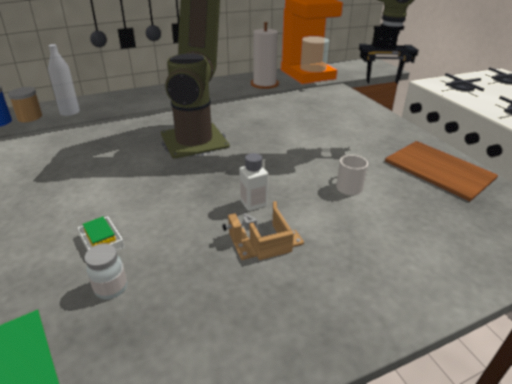

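View pics/top0.png

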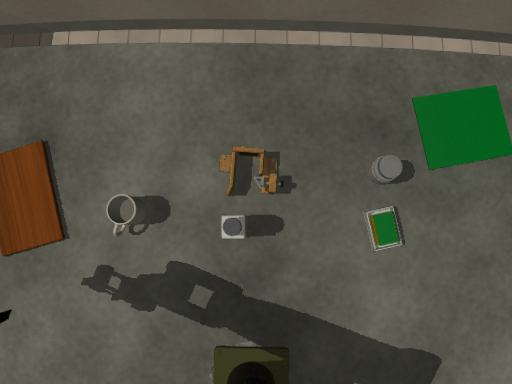

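The scene view shows the bottle at about (254,185) in front of the stand (265,235). The top view shows the bottle at (233,226) and the stand's bay at (248,172), opening down towards the robot. The catch is on the right at (265,183). The mug (122,210), jar (387,168) and dish (384,228) are well away.

```bash
cat > h.py <<'E'
import cv2,numpy as np
def cloud(c):
    h,w=c["z_map"].shape;v,u=np.mgrid[0:h,0:w]
    K=np.array([[c["fx"],0,c["cx"]],[0,c["fy"],c["cy"]],[0,0,1]],float)
    n=cv2.undistortPoints(np.stack([u,v],-1).reshape(-1,1,2).astype(float),K,np.array(c["dist"],float)).reshape(h,w,2)
    d=np.stack([n[...,0],-n[...,1],-np.ones((h,w))],-1)
    E=np.array(c["extrinsics"]);return (d*c["z_map"][...,None])@E[:3,:3].T+E[:3,3], d@E[:3,:3].T, E[:3,3]
def onplane(c,z):
    P,d,o=cloud(c);return o+d*((z-o[2])/d[...,2])[...,None]
E
python3 - <<'E'
import cv2,numpy as np
from h import *
c=dict(np.load("top0.npz"));P,d,o=cloud(c)
crop=np.s_[135:250,205:300]
print("counter z",np.median(P[260:280,200:220,2]))
Z=P[...,2]
def sel(lo,hi,box):
    m=np.zeros(Z.shape,bool);m[box]=1
    return m&(Z>lo)&(Z<hi)
cap=sel(.14,.16,np.s_[210:245,215:250]);print("cap",P[cap].mean(0),cap.sum(),np.ptp(P[cap],axis=0))
sh=sel(.1,.16,np.s_[205:250,210:260]);
Q=onplane(c,.11)
cs,_=cv2.findContours(sh.astype(np.uint8),cv2.RETR_EXTERNAL,cv2.CHAIN_APPROX_NONE)
k=max(cs,key=len)[:,0];r=cv2.minAreaRect((Q[k[:,1],k[:,0],:2]*1000).astype(np.float32));print("shoulder",r)
w=sel(.05,.068,np.s_[135:205,205:300]);
for x in range(140,200,2): print(x,"".join("#" if w[x,u] else "." for u in range(210,300)))
W=P[w];print(W[:,2].mean(),np.ptp(W,axis=0),W.min(0),W.max(0))
im=cv2.resize(c["pixels"][135:250,205:300,::-1],None,fx=5,fy=5,interpolation=cv2.INTER_CUBIC);cv2.imwrite("pics/crop.png",im)
E
```

```text
counter z 0.0009474790186295712
cap [0.43239265 0.05002301 0.14987888] 264 [0.04320029 0.04280152 0.01394975]
shoulder ((433.1296691894531, 50.760047912597656), (57.339290618896484, 57.79171371459961), 1.1690046787261963)
140 ..........................................................................................
142 ..........................................................................................
144 ..........................................................................................
146 .......................###................................................................
148 .......................##############################.....................................
150 ......................################################....................................
152 ......................####...#########################....................................
154 ......................####........................####....................................
156 ......................####........................####....................................
158 ...................
[... 1399 characters left out ...]
..
188 ..................####...........................###.......#######........................
190 .................####......................................#######........................
192 ................####.......................................#######........................
194 .................##.......................................................................
196 ..........................................................................................
198 ..........................................................................................
0.05975060045343557 [0.13059617 0.15193658 0.01683967] [ 0.51861052 -0.07796344  0.05003399] [0.64920669 0.07397314 0.06687366]
```

View pics/crop.png

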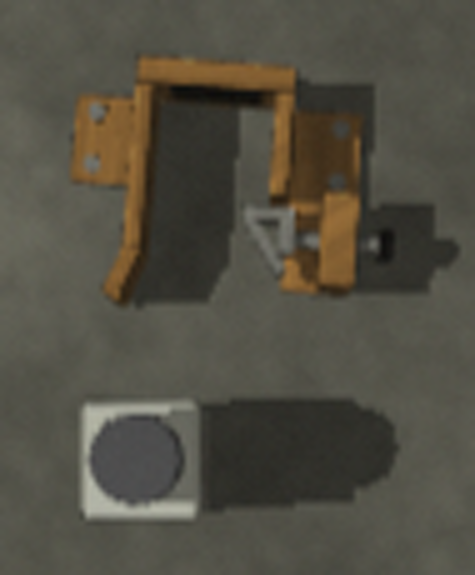

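The crop shows a clear bay: the back stop is along the top (crop y about 75), the catch nose is at (250,215), and the stand is turned slightly clockwise. Next I fit the guides' and stop's lines.

```bash
python3 - <<'E'
import cv2,numpy as np
from h import *
c=dict(np.load("top0.npz"));P,d,o=cloud(c);Z=P[...,2];w=(Z>.054)&(Z<.066);Q=onplane(c,.06)
# inner edge of left guide: last wall pixel +.5 ; inner edge right guide: first wall px -.5 ; stop: lower edge
def pt(u,v):
    iu,iv=int(np.floor(u)),int(np.floor(v));a,b=u-iu,v-iv
    return (Q[iv,iu]*(1-a)*(1-b)+Q[iv,iu+1]*a*(1-b)+Q[iv+1,iu]*(1-a)*b+Q[iv+1,iu+1]*a*b)[:2]
L=[];R=[];B=[];LO=[];RO=[]
for v in range(156,181):
    k=np.where(w[v,225:242])[0]+225; L.append(pt(k.max()+.5,v)); LO.append(pt(k.min()-.5,v))
for v in range(156,172):
    k=np.where(w[v,254:270])[0]+254; R.append(pt(k.min()-.5,v)); RO.append(pt(k.max()+.5,v))
for u in range(242,256):
    k=np.where(w[140:160,u])[0]+140; B.append(pt(u,k.max()+.5))
def fit(X):
    vx,vy,x,y=cv2.fitLine(np.array(X,np.float32)*1000,cv2.DIST_HUBER,0,.01,.01).ravel()
    if vx<0 and abs(vx)>abs(vy): vx,vy=-vx,-vy
    return np.array([vx,vy]),np.array([x,y])
for n,X in dict(L=L,LO=LO,R=R,RO=RO,B=B).items():
    dv,p=fit(X);print(n,np.degrees(np.arctan2(dv[1],dv[0])),p)
dl,pl=fit(L);dr,pr=fit(R);db,pb=fit(B)
x=dl+dr;x/=np.linalg.norm(x);y=np.array([-x[1],x[0]])
yl,yr=pl@y,pr@y;print("width",yl-yr,"yaw",np.degrees(np.arctan2(x[1],x[0])))
org=x*(pb@x-30)+y*(yl+yr)/2;print("origin",org,"mouth",org-87*x)
# bottle shoulder faces
s=(Z>.1)&(Z<.118);s[:, :205]=0;s[:,265:]=0;s[:200]=0;s[255:]=0
b=(Z>.1)&(Z<.16);b[:, :205]=0;b[:,265:]=0;b[:200]=0;b[255:]=0
Q=onplane(c,.11)
vs,us=np.where(b);print("bbox",us.min(),us.max(),vs.min(),vs.max())
T=[];Bo=[];Le=[];Ri=[]
for u in range(us.min()+3,us.max()-2):
    k=np.where(b[:,u])[0];T.append(pt(u,k.min()-.5));Bo.append(pt(u,k.max()+.5))
for v in range(vs.min()+3,vs.max()-2):
    k=np.where(b[v])[0];Le.append(pt(k.min()-.5,v));Ri.append(pt(k.max()+.5,v))
for n,X in dict(T=T,Bo=Bo,Le=Le,Ri=Ri).items():
    dv,p=fit(X);print(n,np.degrees(np.arctan2(dv[1],dv[0])),p)
for n in("scene",):
    c=dict(np.load("scene0.npz"));P,d,o=cloud(c);Z=P[...,2]
    m=np.zeros(Z.shape,bool);m[140:180,235:275]=1;m&=(Z>.144)
    print("scene cap top",P[m&(Z<.154)].mean(0),m.sum())
E
```

```text
L -3.7289898 [590.303    53.35911]
LO -3.5007365 [582.48676  64.40623]
R -4.1062646 [599.6343   -12.364946]
RO -3.7447462 [605.0072   -22.991444]
B 88.079185 [631.2176    17.578684]
width 64.932945 yaw -3.9176273
origin [601.3174    20.062305] mouth [514.5207   26.00634]
bbox 221 244 215 238
T -88.85519 [463.03784  51.43691]
Bo 86.643936 [404.20908   49.928265]
Le 1.5784457 [432.4522  80.7294]
Ri 1.2768998 [433.6765    20.672237]
scene cap top [0.43599575 0.04942922 0.14886904] 153
```

Call:
step_arm(
  slide=[
    [0,0,0],
    [0,0,0],
    [0,0,0],
    [0,0,0],
    [0,0,0],
    [0,0,0],
    [0,0,0],
    [-40,13.3,0],
    [-40,13.3,0],
    [-40,13.3,0],
    [-40,13.3,0],
    [-40,13.3,0],
  ],
  yaw=[9.65,9.65,9.65,9.65,9.65,9.65,9.65,0,0,0,0,0],
  claw=[0,0,0,0,0,0,0,0,0,0,0,0],
)

```text
time: 1.6
eef_pos: [0.3063, 0.4058, 0.2311]
tcp_rot: [2.198, 2.245, -0.001]
force: [0.0, -0.3, 0.7]
opening: 0.998
grip_force: 0.0
```

Call:
step_arm(
  slide=[
    [-40,13.3,0],
    [-40,13.3,0],
    [-40,13.3,0],
    [-40,13.3,0],
    [-40,13.3,0],
    [-40,13.3,0],
    [-40,13.3,0],
    [-40,13.3,0],
    [-40,13.3,0],
    [0,0,0],
    [0,0,0],
  ],
  yaw=[0,0,0,0,0,0,0,0,0,0,0],
  claw=[0,0,0,0,0,0,0,0,0,0,0],
)

```text
time: 2.98
eef_pos: [0.4331, 0.0501, 0.2312]
tcp_rot: [-2.198, -2.244, 0.0]
force: [-0.4, 0.8, 0.2]
opening: 1.001
grip_force: 0.0
```

```bash
cat > s.py <<'E'
from station import env
import numpy as np
from scipy.spatial.transform import Rotation as Ro
def st():
    o=env.get_obs();R=Ro.from_rotvec(o["tcp_rot"]).as_matrix()
    print("t",o["time"],"p",(o["eef_pos"]*1000).round(1),"yawY",np.degrees(np.arctan2(R[1,1],R[0,1])).round(2),"tilt",np.degrees(np.arccos(-R[2,2])).round(2),"F",o["force"].round(1),"T",o["torque"].round(2),"open",o["opening"]*95,"g",o["grip_force"],"q",o["qpos"].round(2))
    return o,R
if __name__=="__main__": st()
E
python3 s.py
```

```text
t 2.975 p [433.1  50.1 231.2] yawY 1.18 tilt 0.06 F [-0.4  0.8  0.2] T [-0.11  0.05 -0.04] open 95.09363525864671 g 0.0 q [-0.01 -0.38  2.1   0.    1.41 -0.03]
```

Call:
step_arm(
  slide=[
    [0,0,27],
    [0,0,27],
    [0,0,27],
    [0,0,27],
    [0,0,28],
    [0,0,0],
    [0,0,0],
    [0,0,0],
    [0,0,0],
    [0,0,0],
    [0,0,0],
    [0,0,0],
  ],
  yaw=[0,0,0,0,0,0,0,0,0,0,0,0],
  claw=[0,0,0,0,0,0,0.35,0.45,0.5,0.5,0.5,0.5],
  force=12,
)

```text
time: 4.47
eef_pos: [0.4336, 0.0498, 0.0962]
tcp_rot: [2.198, 2.245, 0.0]
force: [-2.9, -0.2, 5.2]
opening: 0.63
grip_force: 12.0
```

```bash
python3 s.py; python3 - <<'E'
from station import capture
import numpy as np
from h import *
for n in("top","scene"):
    c=capture(n);np.savez(n+"1.npz",**c);P,_,_=cloud(c);Z=P[...,2]
    if n=="top":cv2.imwrite("pics/top1.png",cv2.resize(c["pixels"][135:255,195:305,::-1],None,fx=5,fy=5))
E
```

```text
t 4.475 p [433.6  49.8  96.2] yawY 1.2 tilt 0.0 F [-2.9 -0.2  5.2] T [-0.1   0.53 -0.01] open 59.88424997394296 g 11.986553370952606 q [-0.01 -0.24  2.24 -0.    1.15 -0.03]
```

Call:
step_arm(
  slide=[
    [0,0,0],
    [0,0,0],
    [0,0,-3],
    [0,0,-3],
    [-4,7,0],
    [-4,8,0],
    [-4,8,0],
    [-4,8,0],
    [-3.4,8,0],
    [0,0,0],
    [0,0,0],
  ],
  yaw=[0,0,0,0,0,0,0,0,0,2.5,2.4],
  claw=[0.5,0.5,0.5,0.5,0.5,0.5,0.5,0.5,0.5,0.5,0.5],
  force=30,
)

```text
time: 5.95
eef_pos: [0.4733, 0.0311, 0.1016]
tcp_rot: [-2.293, -2.147, 0.0]
force: [-0.4, 0.0, -3.8]
opening: 0.624
grip_force: 30.0
```

```bash
python3 s.py; python3 - <<'E'
from station import capture
import numpy as np
from h import *
for n in("top","scene"):
    c=capture(n);np.savez(n+"1.npz",**c)
    im=c["pixels"][...,::-1];im=im[135:255,195:305] if n=="top" else im[130:270,190:330]
    cv2.imwrite(f"pics/{n}1.png",cv2.resize(im,(400,400)))
a=cv2.imread("pics/top1.png");b=cv2.imread("pics/scene1.png");cv2.imwrite("pics/both1.png",np.hstack([a,b]))
E
```

```text
t 5.95 p [473.3  31.1 101.6] yawY -3.78 tilt 0.01 F [-0.4  0.  -3.8] T [-0.15  0.07  0.  ] open 59.271688318363786 g 29.956271946430206 q [-0.05 -0.15  2.15  0.    1.14  0.02]
```

View pics/both1.png

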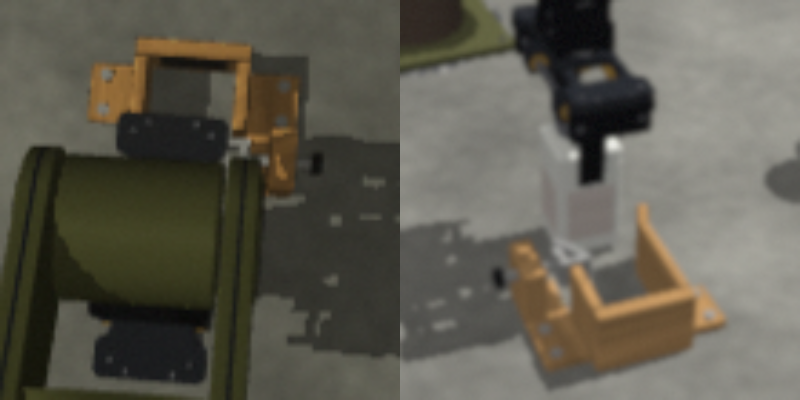

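Call:
step_arm(
  slide=[
    [-3,0,0],
    [0,0,3],
    [0,0,2.5],
    [0,0,0],
    [0,5,0],
    [0,5,0],
    [0,5,0],
    [0,4,0],
    [0,4,0],
    [0,4,0],
    [0,4,0],
    [0,4,0],
  ],
  yaw=[0,0,0,0,0,0,0,0,0,0,0,0],
  claw=[0.5,0.5,0.5,0.5,0.5,0.5,0.5,0.5,0.5,0.5,0.5,0.5],
)

```text
time: 7.55
eef_pos: [0.5079, 0.026, 0.0962]
tcp_rot: [2.292, 2.149, -0.0]
force: [-0.9, -0.1, -1.7]
opening: 0.631
grip_force: 30.0
```

```bash
python3 s.py
```

```text
t 7.55 p [507.9  26.   96.2] yawY -3.69 tilt 0.0 F [-0.9 -0.1 -1.7] T [-0.05  0.3  -0.  ] open 59.942097582300555 g 29.96892750263214 q [-0.05 -0.06  2.08 -0.    1.12  0.01]
```

Call:
step_arm(
  slide=[
    [0,4,0],
    [0,4,0],
    [0,4,0],
    [0,4,0],
    [0,4,0],
    [0,4,0],
    [0,4,0],
    [0,4,0],
  ],
  yaw=[0,0,0,0,0,0,0,0],
  claw=[0.5,0.5,0.5,0.5,0.5,0.5,0.5,0.5],
)

```text
time: 8.55
eef_pos: [0.5373, 0.0251, 0.0964]
tcp_rot: [-2.287, -2.144, 0.006]
force: [-4.4, 3.6, -0.9]
opening: 0.629
grip_force: 30.0
```

```bash
python3 s.py
```

```text
t 8.55 p [537.3  25.1  96.4] yawY -3.71 tilt 0.43 F [-4.4  3.6 -0.9] T [0.62 0.79 0.01] open 59.802025637960156 g 29.972544014453888 q [-0.05  0.01  2.01  0.    1.13  0.01]
```

Call:
step_arm(
  slide=[
    [0,4,0],
    [0,4,0],
    [0,4,0],
    [0,4,0],
    [0,4,0],
    [0,4,0],
    [0,4,0],
    [0,4,0],
    [0,4,0],
    [0,4,0],
    [0,4,0],
  ],
  yaw=[0,0,0,0,0,0,0,0,0,0,0],
  claw=[0.5,0.5,0.5,0.5,0.5,0.5,0.5,0.5,0.5,0.5,0.5],
)

```text
time: 9.93
eef_pos: [0.5835, 0.0214, 0.0962]
tcp_rot: [-2.292, -2.147, 0.0]
force: [-4.8, 3.7, 1.5]
opening: 0.628
grip_force: 30.0
```

```bash
python3 s.py; python3 - <<'E'
from station import capture
import numpy as np
from h import *
c=capture("scene")
im=c["pixels"][150:270,190:350,::-1]
cv2.imwrite("pics/scene2.png",cv2.resize(im,(800,600),interpolation=cv2.INTER_CUBIC))
E
```

```text
t 9.925 p [583.5  21.4  96.2] yawY -3.72 tilt 0.07 F [-4.8  3.7  1.5] T [ 0.53  0.92 -0.09] open 59.654033277590614 g 29.971566796302795 q [-0.06  0.1   1.91  0.    1.13  0.01]
```

View pics/scene2.png

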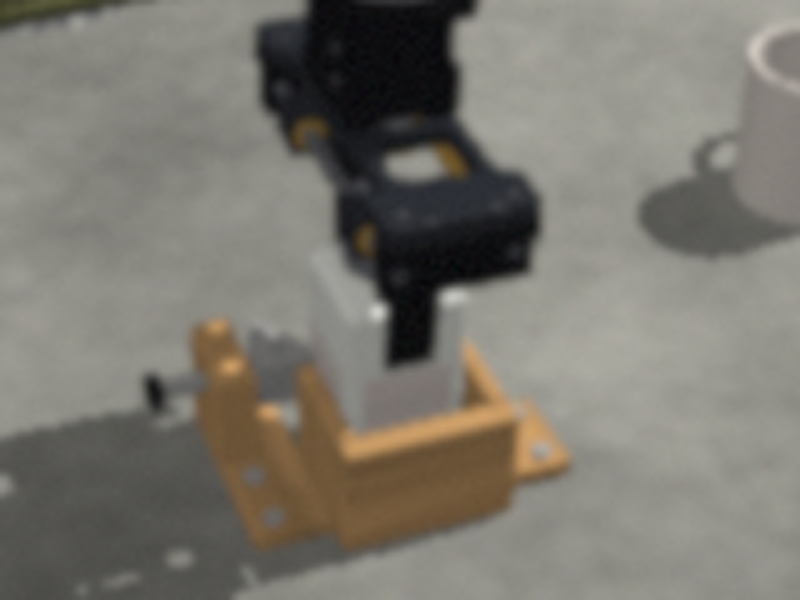

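The bottle is between the guides (crop (390,370)), upright, with the catch pushed aside (290,370) and about 18 mm still to go.

Call:
step_arm(
  slide=[
    [0,4,0],
    [0,4,0],
    [0,4,0],
    [0,3,0],
    [0,3,0],
    [0,2,0],
    [0,0,0],
  ],
  yaw=[0,0,0,0,0,0,0],
  claw=[0.5,0.5,0.5,0.5,0.5,0.5,0.5],
)

```text
time: 10.85
eef_pos: [0.6035, 0.0194, 0.0962]
tcp_rot: [2.291, 2.149, -0.001]
force: [-2.4, 0.1, -0.1]
opening: 0.632
grip_force: 30.0
```

```bash
python3 s.py
```

```text
t 10.85 p [603.5  19.4  96.2] yawY -3.67 tilt 0.05 F [-2.4  0.1 -0.1] T [-0.03  0.64  0.11] open 60.06389817455778 g 29.975605309009552 q [-0.06  0.14  1.87 -0.    1.13  0.01]
```

Call:
step_arm(
  slide=[
    [0,1.5,0],
    [0,1,0],
    [0,0,0],
    [0,0,0],
  ],
  yaw=[0,0,0,0],
  claw=[0.5,0.5,0.5,0.5],
)

```text
time: 11.35
eef_pos: [0.6038, 0.0193, 0.0963]
tcp_rot: [-2.289, -2.147, 0.008]
force: [-10.3, 0.3, 6.7]
opening: 0.63
grip_force: 30.0
```

```bash
python3 s.py
```

```text
t 11.35 p [603.8  19.3  96.3] yawY -3.65 tilt 0.33 F [-10.3   0.3   6.7] T [-0.05  2.06  0.22] open 59.8171294859421 g 29.994728565216064 q [-0.06  0.15  1.86 -0.    1.14  0.01]
```

Call:
step_arm(
  slide=[
    [0,0.5,0],
    [0,0,0],
    [0,0,0],
    [0,0,0],
  ],
  yaw=[0,0,0,0],
  claw=[0.5,0.5,0.5,0.5],
)

```text
time: 11.85
eef_pos: [0.6039, 0.0193, 0.0963]
tcp_rot: [-2.288, -2.147, 0.009]
force: [-13.2, -0.7, 7.9]
opening: 0.629
grip_force: 30.0
```

```bash
python3 s.py; python3 - <<'E'
from station import capture
import numpy as np
from h import *
c=capture("scene");a=cv2.resize(c["pixels"][170:265,200:310,::-1],(400,400),interpolation=cv2.INTER_CUBIC)
c=capture("top");b=cv2.resize(c["pixels"][140:210,215:285,::-1],(400,400),interpolation=cv2.INTER_CUBIC)
cv2.imwrite("pics/c3.png",np.hstack([a,b]))
E
```

```text
t 11.85 p [603.9  19.3  96.3] yawY -3.64 tilt 0.4 F [-13.2  -0.7   7.9] T [-0.06  2.31  0.27] open 59.71896616892064 g 29.996740221977234 q [-0.06  0.15  1.86 -0.    1.14  0.01]
```

View pics/c3.png

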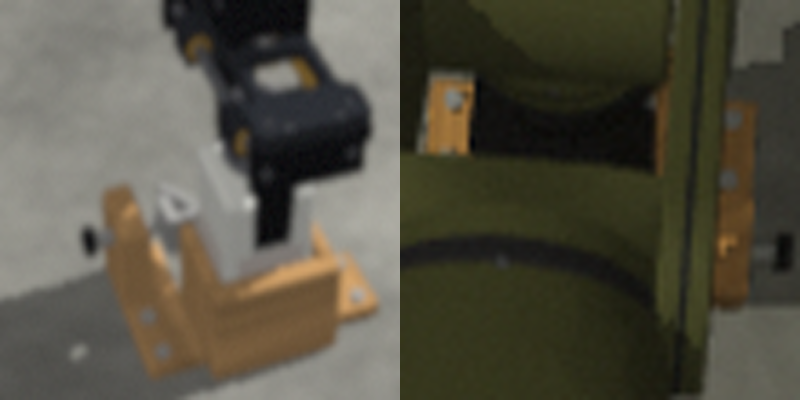

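The scene crop shows the bottle home with the catch nose out behind it at (175,205). The drop in side force fits that. I release, clear the arm and measure the cap.

Call:
step_arm(
  slide=[
    [0,-2,0],
    [0,0,0],
    [0,0,0],
    [0,0,0],
    [0,0,0],
    [0,0,0],
    [0,0,-30],
    [0,0,-40],
    [0,0,-40],
    [40,0,0],
    [40,0,0],
    [40,0,0],
  ],
  yaw=[0,0,0,0,0,0,0,0,0,0,0,0],
  claw=[0.5,0.3,0,0,0,0,0,0,0,0,0,0],
)

```text
time: 13.45
eef_pos: [0.6123, 0.1406, 0.2064]
tcp_rot: [2.292, 2.148, 0.001]
force: [0.7, 0.1, -0.2]
opening: 1.001
grip_force: 0.0
```

Call:
step_arm(
  slide=[
    [40,0,0],
    [40,0,0],
    [40,0,0],
    [0,0,0],
    [0,0,0],
  ],
  yaw=[0,0,0,0,0],
  claw=[0,0,0,0,0],
)

```text
time: 14.08
eef_pos: [0.6198, 0.2589, 0.2059]
tcp_rot: [2.291, 2.149, -0.001]
force: [0.4, -0.8, 0.5]
opening: 0.998
grip_force: 0.0
```

```bash
python3 s.py; python3 - <<'E'
from station import capture
import numpy as np
from h import *
c=capture("top");P,_,_=cloud(c);Z=P[...,2]
b=cv2.resize(c["pixels"][140:210,215:285,::-1],(600,600),interpolation=cv2.INTER_CUBIC)
cv2.imwrite("pics/c4.png",b)
m=(Z>.14)&(Z<.158);m[:130]=0;m[200:]=0;m[:,:220]=0;m[:,280:]=0
n,l,s,ce=cv2.connectedComponentsWithStats(m.astype(np.uint8));i=1+s[1:,4].argmax();print("cap",P[l==i].mean(0),s[i])
m=(Z>.1)&(Z<.158);m[:130]=0;m[200:]=0;m[:,:220]=0;m[:,280:]=0
cs,_=cv2.findContours(m.astype(np.uint8),0,1);k=max(cs,key=len)[:,0];Q=onplane(c,.11)
print(cv2.minAreaRect((Q[k[:,1],k[:,0],:2]*1000).astype(np.float32)))
E
```

```text
t 14.075 p [619.8 258.9 205.9] yawY -3.68 tilt 0.04 F [ 0.4 -0.8  0.5] T [-0.04 -0.   -0.01] open 94.81077909085522 g 0.0 q [ 0.32  0.19  1.62 -0.    1.33  0.38]
cap [0.60150045 0.01944149 0.14950877] [237 149  19  18 259]
((601.391845703125, 19.675344467163086), (59.96287155151367, 60.65175247192383), 86.21137237548828)
```

View pics/c4.png

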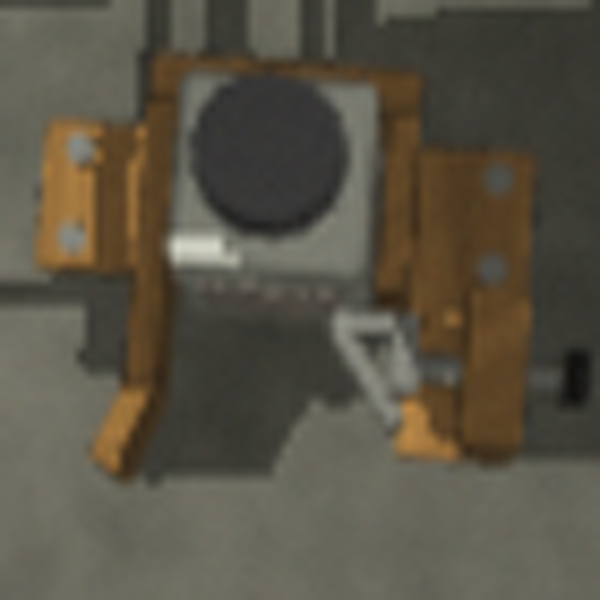

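The bottle is seated square against the stop, and the catch (crop (375,340)) is out behind its rear face. Now to the cap.

Call:
step_arm(
  slide=[
    [-40,0,0],
    [-40,0,0],
    [-40,0,0],
    [-40,0,0],
    [-40,0,0],
    [-40,-1.9,0],
    [0,0,0],
    [0,0,0],
  ],
  yaw=[0,0,0,0,0,0,0,0],
  claw=[0,0,0,0,0,0,0,0],
)

```text
time: 15.12
eef_pos: [0.6024, 0.0193, 0.2063]
tcp_rot: [-2.294, -2.147, -0.001]
force: [0.4, 0.1, 0.5]
opening: 1.001
grip_force: 0.0
```

```bash
python3 s.py
```

```text
t 15.125 p [602.4  19.3 206.3] yawY -3.78 tilt 0.02 F [0.4 0.1 0.5] T [-0.13  0.05 -0.  ] open 95.12904166041314 g 0.0 q [-0.06  0.04  1.78  0.    1.32  0.01]
```

Call:
step_arm(
  slide=[
    [0,0,25],
    [0,0,25],
    [0,0,18.5],
    [0,0,0],
    [0,0,0],
    [0,0,0],
    [0,0,0],
    [0,0,0],
    [0,0,0],
    [0,0,0],
  ],
  yaw=[0,0,0,0,0,0,0,0,0,0],
  claw=[0,0,0,0,0.4,0.6,0.7,0.7,0.7,0.7],
  force=45,
)

```text
time: 16.38
eef_pos: [0.6027, 0.0199, 0.1377]
tcp_rot: [2.292, 2.148, 0.001]
force: [0.6, 0.3, -1.3]
opening: 0.446
grip_force: 45.0
```

```bash
python3 s.py
```

```text
t 16.375 p [602.7  19.9 137.7] yawY -3.7 tilt 0.03 F [ 0.6  0.3 -1.3] T [-0.06 -0.08  0.03] open 42.33306297226812 g 44.998367070120366 q [-0.06  0.1   1.84  0.    1.2   0.01]
```

Call:
step_arm(
  slide=[
    [0,0,2],
    [0,0,2],
    [0,0,2],
    [0,0,1.5],
    [0,0,0],
    [0,0,0],
  ],
  yaw=[0,0,0,0,0,0],
  claw=[0.7,0.7,0.7,0.7,0.7,0.7],
)

```text
time: 17.12
eef_pos: [0.6034, 0.0199, 0.1323]
tcp_rot: [2.291, 2.148, 0.002]
force: [-2.3, 0.4, 7.5]
opening: 0.452
grip_force: 45.0
```

```bash
python3 s.py
```

```text
t 17.125 p [603.4  19.9 132.3] yawY -3.69 tilt 0.11 F [-2.3  0.4  7.5] T [-0.1   0.5  -0.01] open 42.903614034275044 g 45.002031300809904 q [-0.06  0.1   1.85 -0.    1.19  0.01]
```

Call:
step_arm(
  slide=[
    [0,0,1.5],
    [0,0,0],
    [0,0,0],
  ],
  yaw=[0,0,0],
  claw=[0.7,0.7,0.7],
)

```text
time: 17.5
eef_pos: [0.6035, 0.0198, 0.1312]
tcp_rot: [2.291, 2.148, 0.002]
force: [-3.0, 0.2, 8.7]
opening: 0.448
grip_force: 45.0
```

```bash
python3 s.py
```

```text
t 17.5 p [603.5  19.8 131.2] yawY -3.69 tilt 0.13 F [-3.   0.2  8.7] T [-0.1   0.55 -0.02] open 42.58679379761495 g 45.002402198442724 q [-0.06  0.1   1.85 -0.    1.19  0.01]
```

Call:
step_arm(
  slide=[
    [0,0,0.5],
    [0,0,0],
    [0,0,0],
    [0,0,0],
    [0,0,0],
    [0,0,0],
    [0,0,0],
  ],
  yaw=[0,-5,-5,-5,-5,0,0],
  claw=[0.7,0.7,0.7,0.7,0.7,0.7,0.7],
)

```text
time: 18.38
eef_pos: [0.6037, 0.02, 0.1311]
tcp_rot: [1.882, 2.512, 0.003]
force: [-3.3, 0.9, 10.0]
opening: 0.45
grip_force: 45.0
```

```bash
python3 s.py
```

```text
t 18.375 p [603.7  20.  131.1] yawY 16.32 tilt 0.16 F [-3.3  0.9 10. ] T [0.01 0.65 0.03] open 42.72018425273998 g 45.002579643332865 q [-0.06  0.1   1.85  0.    1.19 -0.34]
```

Call:
step_arm(
  slide=[
    [0,0,0],
    [0,0,0],
    [0,0,0],
    [0,0,0],
    [0,0,0],
    [0,0,0],
    [0,0,0],
    [0,0,0],
  ],
  yaw=[-5,-5,-5,-5,-5,-5,0,0],
  claw=[0.7,0.7,0.7,0.7,0.7,0.7,0.7,0.7],
)

```text
time: 19.38
eef_pos: [0.6039, 0.02, 0.1311]
tcp_rot: [1.168, 2.913, 0.002]
force: [-2.4, 0.6, 10.4]
opening: 0.448
grip_force: 45.0
```

```bash
python3 s.py
```

```text
t 19.375 p [603.9  20.  131.1] yawY 46.31 tilt 0.19 F [-2.4  0.6 10.4] T [ 0.02  0.41 -0.01] open 42.57556042888097 g 45.002459122260916 q [-0.06  0.1   1.85  0.    1.19 -0.86]
```

Call:
step_arm(
  slide=[
    [0,0,-3],
    [0,0,-3],
    [0,0,-4],
    [0,0,-5],
    [0,0,0],
  ],
  yaw=[0,0,0,0,0],
  claw=[0.7,0.7,0.7,0.7,0.7],
)

```text
time: 20.0
eef_pos: [0.6026, 0.0199, 0.1431]
tcp_rot: [1.169, 2.916, 0.0]
force: [1.5, -0.1, 1.0]
opening: 0.448
grip_force: 45.0
```

```bash
python3 s.py
```

```text
t 20.0 p [602.6  19.9 143.1] yawY 46.3 tilt 0.02 F [ 1.5 -0.1  1. ] T [ 0.04 -0.25  0.02] open 42.534216510360295 g 44.997615063748526 q [-0.06  0.09  1.84  0.    1.21 -0.86]
```

Free. Continue straight up to about 80 mm above the seat.

Call:
step_arm(
  slide=[
    [0,0,-8],
    [0,0,-10],
    [0,0,-12],
    [0,0,-12],
    [0,0,-12],
    [0,0,-12],
    [0,0,-9],
    [0,0,0],
    [0,0,0],
    [0,0,0],
    [0,0,0],
  ],
  yaw=[0,0,0,0,0,0,0,0,0,0,0],
  claw=[0.7,0.7,0.7,0.7,0.7,0.7,0.7,0.7,0.7,0.7,0.7],
)

```text
time: 21.38
eef_pos: [0.6023, 0.0199, 0.2176]
tcp_rot: [-1.169, -2.915, 0.0]
force: [-0.3, 0.9, -0.8]
opening: 0.447
grip_force: 45.0
```

```bash
python3 s.py; python3 - <<'E'
from station import capture
import numpy as np
from h import *
c=capture("scene");P,_,_=cloud(c)
cv2.imwrite("pics/c5.png",cv2.resize(c["pixels"][120:270,190:340,::-1],(600,600),interpolation=cv2.INTER_CUBIC))
E
```

```text
t 21.375 p [602.3  19.9 217.6] yawY 46.3 tilt 0.05 F [-0.3  0.9 -0.8] T [-0.04  0.01  0.02] open 42.42034344286126 g 44.99750887523987 q [-0.06  0.03  1.77  0.    1.34 -0.86]
```

View pics/c5.png

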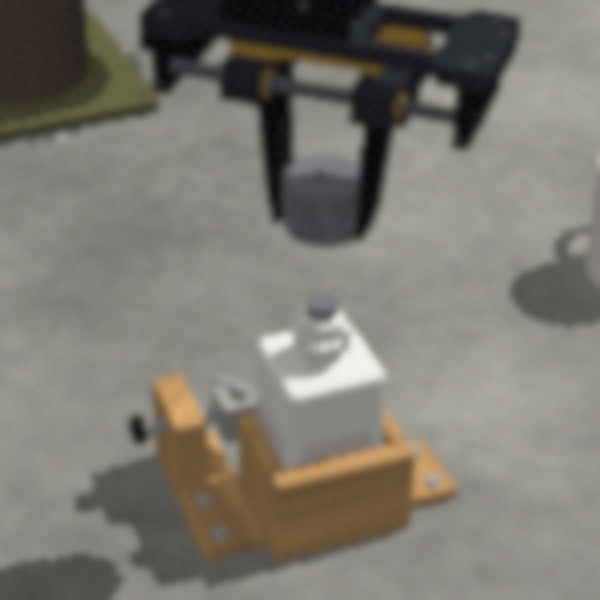

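The cap is held level at (322,200), above the bare neck at (322,310). The bottle is still in the stand and the catch is out at (235,395).

```bash
python3 -c "
from station import env
print(env.finish_job())"
```

```text
the job is handed in; nothing more can be done
None
```

The job is handed in at about 21 s of the 61 s allowed: the bottle is against the back stop with the catch out behind it, and the cap is unscrewed and held level about 8 cm above its seat.

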